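Release the cam stop and dock the vial slide

ROBOT

A 6-joint arm with a two-finger parallel gripper is mounted at the origin on a cart in front of the work surface, level with it; the furniture and walls round the work are solid. World frame = base frame: x ahead of the robot, y to its left, z up, the work surface at z = 0. Lengths are in m, angles in rad, forces in N, time in s.
With the tool pointing down it reaches from about 0.3 to 0.95 m from the base axis. Payload 3.1 kg.
Tool frame: the origin (TCP) lies on the mounting face of the last link; the fingertips stand 173 mm ahead of it and the grasp point (between the pads) lies 155 mm ahead of it; z points along the fingers, y is the direction in which the jaws open and shut (so a half turn about z gives the same grasp; the last joint's range is limited). The gripper opens to 85 mm and grips with 20 to 120 N. Pads are 22 mm wide; open, the fingers measure 114 mm over their backs; the gripper's body (76 mm by 85 mm) begins 54 mm behind the grasp point. The pads swing forward as they close: fully open they stand 13 mm farther back than shut.
Start: joints at [1.212, 0.308, 1.634, -0, 1.2, -0.07], TCP at [0.178, 0.599, 0.405] pointing down, gripper open.
Joint ranges: [-3.06, 3.06], [-0.79, 1.96], [0.05, 2.63], [-1.19, 4.34], [0.05, 2.64], [-2.94, 2.94]. Speed limits (rad/s): [2.79, 2.79, 3.14, 3.14, 3.14, 3.14].

INTERFACE

Orientations are given as a rotation vector (axis times angle).
In Python, from workcell import env gives the robot as it stands.
- The arm moves only by the shell command python3 -m crank 'ROWS'. ROWS is JSON, a list of rows, each a list of 3 entries, a list of its own where there are three numbers: the shift along the world's x, y, z in m, then the turn, a rotation vector about the world's x, y, z in degrees, then the closure, from 0 (fully open) to 1 (shut). A call has exactly 10 rows; each row shifts and turns the commanded pose from where the row before left it; what a row does not reach is not made up. A row lasts 1/10 s, in which the tool goes at most 50 mm and 8.59 degrees, less where a joint would pass 70% of its speed; a pose out of reach is approached as far as the arm can. A call with a gripper value outside its range is refused whole. The fingers move at their own pace and stop on an object; the grip force is fixed at half the most. Time passes only in rows, so rows that do not move let the fingers close, or fill a call up. It gives the time, the measured TCP pose, the force and the opening at its end, in the units of the state.
- env.get_obs(): the state, without advancing time (a new reading comes with each control period).
- env.camera(name): name is "scene" or "top"; returns a dict with "color" (480x640x3 uint8, red, green, blue), "mtx" (3x3 intrinsics, pixels), "cam_to_world" (4x4, takes a point from camera to world coordinates). Camera axes: x right, y down, z forward; pixel columns grow to the right and rows downward; lengths in m; the calibration is good to about 2 mm. A picture is of the moment at which its call begins. There is no depth.
- env.finish_job(): hands the job in, once; it reports no verdict.
The state is a dict: "time_s": time; "joints": joint angles; "joint_vel": joint speeds; "tau": joint torques, N m; "position": TCP position; "eef_rot": TCP orientation; "contact_force": force on the tool from outside, world axes, zero at the start; "ft_torque": the same for the moment, N m; "gripper_width": finger opening in m.
Only numpy, scipy, OpenCV 4.12 (cv2) and the standard library are available. Lean on these libraries where they do the work, as an engineer would, in place of code of your own. Each camera call takes 0.05 s, during which the arm holds its last target. There are 200 camera calls.

TASK

At the vial loading dock, push the red lever round with the fingertips until the brass cam stands at its low point (green dot facing the blue slide, lever against its stop), and only then push the blue slide by its tall rear plate forward until it is fully home. The vial rack rides along in the slide and is not to be lifted, and the other things on the worktop stay where they are.

Things in the scene. Friction and masses are not known exactly. Their poses are not given: they have to be found in the camera images.
- dock: Aluminium bed of the vial loading dock, 280x120x10 mm, fixed. Its x axis is the slide's forward direction (from the tall blue push plate towards the cam), y to the left of that, z up. Origin on the worktop on the centre line; the bed runs from x -125 to +155 mm. Dark guide rails 22 mm high stand at y +-43 mm (x -125 to +40).
- push_face (a point): Centre of the black rubber pad on the rear face of the slide's blue push plate, 61 mm above the worktop; moves with the slide. The plate is 60 mm wide (dock y), 8 mm thick, its top 84 mm above the worktop; it is pushed along dock +x. The dock is open behind it; the bed, 10 mm high, ends 24 mm behind the pad at the start.
- slide (a joint): Travel of the blue slide along dock +x, m: 0 back (start), 0.040 fully home at its end stop. Friction 2 to 3 N; it stays where it is left. The steel nose on its front meets the cam's rim: as the cam starts, the slide is blocked after 12 to 26 mm; it can go home only with the cam at its low point.
- cam (a joint): Angle of the brass eccentric cam, rad: 0 = low point towards the slide (green dot facing the nose); there the lever meets its stop and points along dock -y. Grows counterclockwise seen from above, to 2.8. Starts at 1.5 to 2.5, lever over the far (+x) end: sweep it clockwise. Friction 0.3 N m (5.5 N at the post); it stays where left.
- cam_axis (a point): Point on the cam's vertical axle, 12 mm above the worktop, at dock x +95 mm, y 0; turns with the cam. The lever points along this point's -y axis. The cam disc is 64 mm across, 16 mm off centre, its top 29 mm above the worktop.
- lever_post (a point): On the axis of the round upright red post at the end of the cam's lever, 72 mm above the worktop. The post is 14 mm across, its top 82 mm above the worktop, 55 mm from the axle. The flat red lever arm is 14 mm wide and lies 35 to 43 mm above the worktop. Free space on both sides.
- vial_rack: Small blue rack, 102x52x41 mm, with five capped vials fixed in it (tops 77 mm above the worktop). It stands loose in the slide's 9 mm rim, its long side (own y) along the dock's x axis, and rides along with the slide. Origin at the centre of its underside, 21.5 mm above the worktop. Not to be lifted.
- specimen_cup_1: Bystander: small white specimen cup with red lid, 48 mm across, 50 mm tall; loose on the worktop, origin at the centre of its underside.
- slide_box: Bystander: green slide box, 36x100x72 mm; loose on the worktop, origin at the centre of its underside.
- tip_box: Bystander: blue open box of white pipette tips, 75x120x67 mm; loose on the worktop, origin at the centre of its underside.
- timer: Bystander: white bench timer, 58x72x18 mm; loose on the worktop, origin at the centre of its underside.
- marker_pen: Bystander: black marker pen lying, 12x131x14 mm; loose on the worktop, origin at the centre of its underside.

How it is judged:
By the outcome, as a careful person would: the job done as asked, in the order asked, and still so for the second after the job is handed in, with the robot touching nothing.
It also fails if it takes over 70 s, if anything falls off the work surface, if the arm or the gripper's body presses on something with over 40 N, if the wrist force passes 120 N, or if a joint passes its speed limit or range.

## Working session

There is one attempt and no reset: what is moved stays moved. The work goes in short steps, Python scripts to look and compute and a shell command to move; the robot and the scene stay as the last step left them, time stands still between calls to the robot, and variables do not carry over. Pictures are saved under pics/ and viewed, about 8 in all and at most 12, crops included, and the job is handed in when it is done.

```bash
mkdir -p pics
python3 - <<'E'
from workcell import env
import cv2
for n in("scene","top"):
    c=env.camera(n); cv2.imwrite(f"pics/{n}0.png",c["color"][...,::-1]); print(n,c["mtx"].tolist(),c["cam_to_world"].round(4).tolist())
o=env.get_obs(); print(o)
E
```

```text
scene [[504.58563688430166, 0.0, 319.0885478513009], [0.0, 504.58563688430166, 240.74620688905375], [0.0, 0.0, 1.0]] [[0.744, -0.3153, 0.5891, -0.2396], [-0.668, -0.33, 0.667, -0.8481], [-0.0159, -0.8897, -0.4562, 0.6654], [0.0, 0.0, 0.0, 1.0]]
top [[477.1128202293386, 0.0, 318.861925918298], [0.0, 477.1128202293386, 237.32890141655042], [0.0, 0.0, 1.0]] [[-0.017, -0.9849, 0.1724, 0.3147], [-0.9995, 0.0215, 0.0243, 0.0121], [-0.0276, -0.1719, -0.9847, 1.1254], [0.0, 0.0, 0.0, 1.0]]
{'time_s': 0.1, 'joints': array([ 1.21229300e+00,  3.08921857e-01,  1.63507732e+00,  3.28131643e-05,
        1.19972253e+00, -6.96784409e-02]), 'joint_vel': array([-0.00017922, -0.00139617, -0.00320692,  0.00044844,  0.00022378,
       -0.00048373]), 'tau': array([-8.17900545e-04, -4.16409016e+01, -2.77643448e+01, -1.53184887e-04,
        3.98117438e-03,  7.44495111e-06]), 'position': array([0.17788693, 0.59874015, 0.40355049]), 'eef_rot': array([-0.45205869, -3.1084091 ,  0.00325727]), 'contact_force': array([-1.36331785, -0.59116812,  0.91876283]), 'ft_torque': array([ 0.00488796,  0.01966715, -0.00804628]), 'gripper_width': 0.08515613156705797}
```

View pics/top0.png

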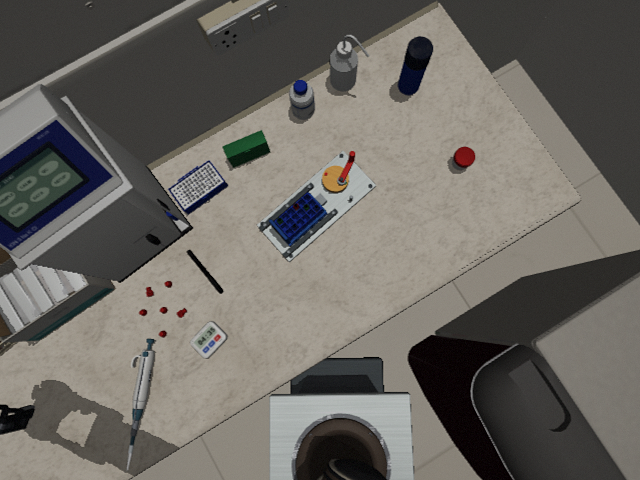

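View pics/scene0.png

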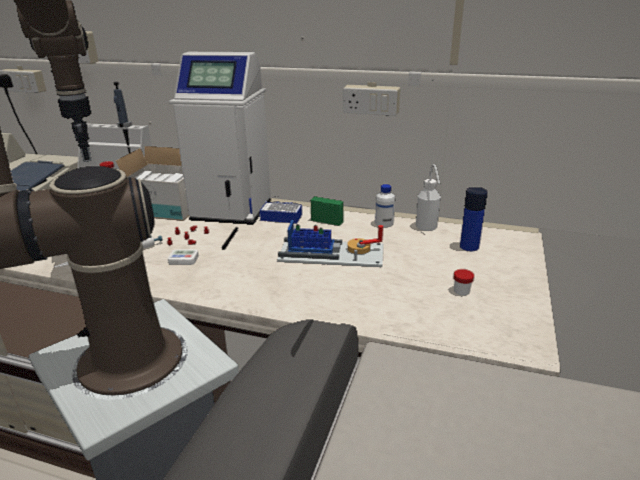

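```bash
cat > h.py <<'E'
from workcell import env
import numpy as np, cv2
def w(c,u,v,z):
    d=c["cam_to_world"][:3,:3]@np.linalg.inv(c["mtx"])@[u,v,1]; o=c["cam_to_world"][:3,3]
    return o+d*(z-o[2])/d[2]
def p(c,P):
    T=np.linalg.inv(c["cam_to_world"]); q=c["mtx"]@(T[:3,:3]@P+T[:3,3]); return q[:2]/q[2]
def crop(c,x0,y0,x1,y1,s,f):
    cv2.imwrite(f,cv2.resize(c["color"][y0:y1,x0:x1,::-1],None,fx=s,fy=s,interpolation=cv2.INTER_CUBIC))
E
python3 - <<'E'
from h import *
c=env.camera("top"); crop(c,245,135,385,270,5,"pics/t1.png")
E
```

```text
(no output)
```

View pics/t1.png

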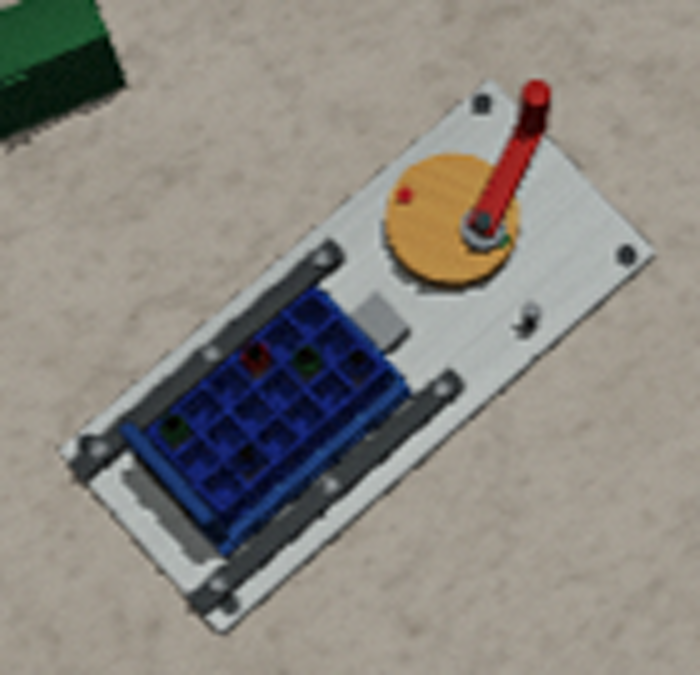

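The crop (5x, origin 245,135) shows the bed corners at (490,83), (655,252), (222,632) and (62,452), the post top at (537,92), the axle at about (484,222), and the push plate's top edge from (127,428) to (210,525).

Run:
```python
from h import *
from scipy.spatial.transform import Rotation as R
c=env.camera("top")
f=lambda u,v,z:w(c,245+u/5,135+v/5,z)[:2]
FL,FR,RR,RL=[f(u,v,.01) for u,v in[(490,83),(655,252),(222,632),(62,452)]]
print(FL,FR,RR,RL,[np.linalg.norm(a-b) for a,b in[(FL,FR),(RR,RL),(FL,RL),(FR,RR)]])
d=(FL+FR-RL-RR)/2; th=np.arctan2(d[1],d[0]); ex=d/np.linalg.norm(d); ey=np.array([-ex[1],ex[0]])
o=(FL+FR+RL+RR)/4-.015*ex
print("o",o,"th",np.degrees(th),"ex",ex,"ey",ey)
D=lambda x:((x-o)@ex,(x-o)@ey)
post=f(537,92,.082); print("post",post,D(post),"axis",o+.095*ex,"axle px",D(f(484,222,.045)))
print("pad", D(f(127,428,.084)),D(f(210,525,.084)), o-.101*ex)
e=env.get_obs(); print(R.from_rotvec(e["eef_rot"]).as_matrix().round(3))
for n,u,v,z in[("box",247,148,.072),("tip",198,187,.067)]:print(n,w(c,u,v,z))
```

```text
[ 0.72161234 -0.02304953] [ 0.6340561  -0.10033354] [0.45386714 0.11010331] [0.54213504 0.18627989] [np.float64(0.11678575891420828), np.float64(0.11659371349187038), np.float64(0.2757370281400051), np.float64(0.2770410287393849)]
o [0.57815787 0.05464067] th -49.40920425040959 ex [ 0.65065224 -0.75937584] ey [0.75937584 0.65065224]
post [ 0.69044928 -0.0421318 ] (np.float64(0.1465493298542932), np.float64(0.02230615895301509)) axis [ 0.63996983 -0.01750003] axle px (np.float64(0.09531092893045527), np.float64(0.0005507419004059169))
pad (np.float64(-0.09563096245773473), np.float64(0.028180679177025752)) (np.float64(-0.09672221468970785), np.float64(-0.02990125619820224)) [0.51244199 0.13133763]
[[-0.959  0.285 -0.001]
 [ 0.285  0.959 -0.001]
 [ 0.    -0.001 -1.   ]]
box [0.71382582 0.20186447 0.072     ]
tip [0.62416265 0.31569571 0.067     ]
```

```bash
python3 - <<'E'
from h import *
th=np.radians(-49.41); a=np.array([.640,-.0175]); 
prev=None
for off,phi in [(.042,23.4),(.0215,23.4)]+[(.0215,p) for p in np.arange(15.4,-91,-8)]+[(.0215,-90)]:
    g=th+np.radians(phi); er=np.array([np.cos(g),np.sin(g)]); et=np.array([-er[1],er[0]])
    q=a+.055*er+off*et
    print(off,round(phi,1),q.round(4), None if prev is None else ((q-prev)*1000).round(1)); prev=q
c=env.camera("top"); print(w(c,190,228,0),w(c,120,60,.45),w(c,345,60,.1))
E
python3 -m crank '[[[0.025,-0.05,0],[0,0,-3],0.5],[[0.02,-0.045,0],[0,0,-3],1],[[0.02,-0.045,0],[0,0,-3.4],1],[[0.02,-0.045,0],[0,0,0],1],[[0.02,-0.045,0],[0,0,0],1],[[0.02,-0.045,0],[0,0,0],1],[[0.02,-0.045,0],[0,0,0],1],[[0.02,-0.045,0],[0,0,0],1],[[0.02,-0.045,0],[0,0,0],1],[[0.02,-0.045,0],[0,0,0],1]]'
```

```text
0.042 23.4 [ 0.7078 -0.0039] None
0.0215 23.4 [ 0.6989 -0.0223] [ -9.  -18.4]
0.0215 15.4 [ 0.6976 -0.0304] [-1.2 -8.1]
0.0215 7.4 [ 0.6953 -0.0383] [-2.4 -7.9]
0.0215 -0.6 [ 0.6918 -0.0458] [-3.4 -7.5]
0.0215 -8.6 [ 0.6874 -0.0528] [-4.4 -6.9]
0.0215 -16.6 [ 0.682 -0.059] [-5.4 -6.2]
0.0215 -24.6 [ 0.6758 -0.0644] [-6.2 -5.4]
0.0215 -32.6 [ 0.6689 -0.069 ] [-6.9 -4.5]
0.0215 -40.6 [ 0.6615 -0.0725] [-7.4 -3.5]
0.0215 -48.6 [ 0.6536 -0.075 ] [-7.9 -2.5]
0.0215 -56.6 [ 0.6455 -0.0763] [-8.1 -1.3]
0.0215 -64.6 [ 0.6373 -0.0765] [-8.2 -0.2]
0.0215 -72.6 [ 0.6291 -0.0755] [-8.2  1. ]
0.0215 -80.6 [ 0.6211 -0.0734] [-8.   2.1]
0.0215 -88.6 [ 0.6135 -0.0703] [-7.6  3.2]
0.0215 -90 [ 0.6122 -0.0696] [-1.3  0.7]
[0.5414474  0.35167152 0.        ] [0.71987663 0.3336742  0.45      ] [ 0.91225239 -0.03061292  0.1       ]
time_s: 1.25
position: [0.3806, 0.1475, 0.405]
eef_rot: [0.705, 3.06, 0.001]
contact_force: [0.8, 1.3, 1.7]
gripper_width: -0.0001
```

```bash
python3 -m crank '[[[0.042,-0.017,0],[0,0,0],1],[[0.042,-0.017,0],[0,0,0],1],[[0.042,-0.017,0],[0,0,0],1],[[0.042,-0.017,0],[0,0,0],1],[[0.042,-0.017,0],[0,0,0],1],[[0.042,-0.017,0],[0,0,0],1],[[0.042,-0.017,0],[0,0,0],1],[[0.035,-0.02,0],[0,0,0],1],[[0,0,-0.02],[0,0,0],1],[[0,0,-0.02],[0,0,0],1]]'
python3 -m crank '[[[0,0,-0.02],[0,0,0],1],[[0,0,-0.02],[0,0,0],1],[[0,0,-0.02],[0,0,0],1],[[0,0,-0.02],[0,0,0],1],[[0,0,-0.02],[0,0,0],1],[[0,0,-0.02],[0,0,0],1],[[0,0,-0.02],[0,0,0],1],[[0,0,0],[0,0,0],1],[[0,0,0],[0,0,0],1],[[0,0,0],[0,0,0],1]]'
python3 - <<'E'
from h import *
c=env.camera("top"); crop(c,245,110,385,245,5,"pics/t2.png")
print(env.get_obs()["position"])
E
```

```text
time_s: 2.25
position: [0.7108, 0.0092, 0.3644]
eef_rot: [0.707, 3.059, 0.001]
contact_force: [0.8, -0.3, -0.9]
gripper_width: -0.0001
time_s: 3.25
position: [0.7102, 0.0104, 0.2262]
eef_rot: [0.705, 3.059, 0.001]
contact_force: [0.4, 0.6, 0.0]
gripper_width: 0.0002
[0.71026121 0.01036445 0.22648175]
```

View pics/t2.png

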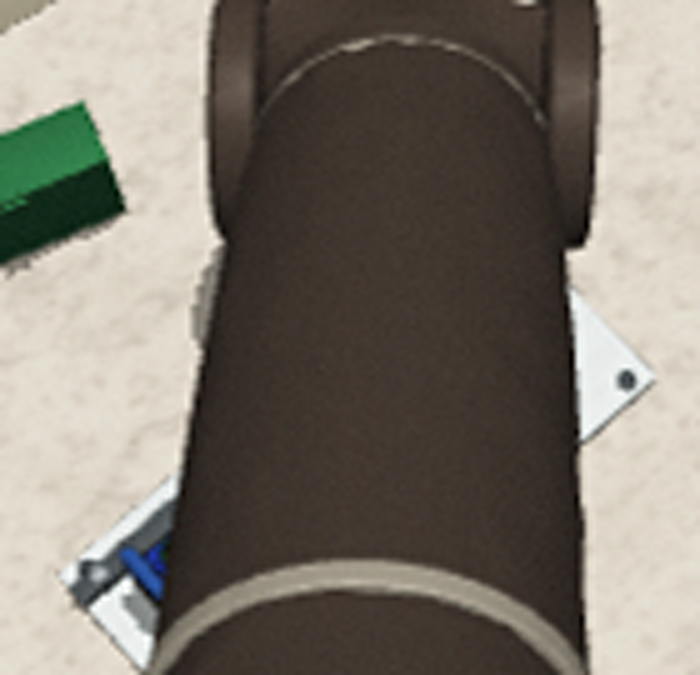

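The arm hides the post from the top camera, so I'll follow the force and check with the scene camera. First comes the approach, then the first part of the sweep.

```bash
python3 -m crank '[[[-0.0028,-0.0082,0],[0,0,0],1],[[-0.0028,-0.0082,0],[0,0,0],1],[[-0.0028,-0.0082,0],[0,0,0],1],[[-0.0028,-0.0082,0],[0,0,0],1],[[-0.0012,-0.0081,0],[0,0,-8],1],[[-0.0024,-0.0079,0],[0,0,-8],1],[[-0.0034,-0.0075,0],[0,0,-8],1],[[-0.0044,-0.0069,0],[0,0,-8],1],[[0,0,0],[0,0,0],1],[[0,0,0],[0,0,0],1]]'
python3 - <<'E'
from h import *
c=env.camera("scene"); crop(c,260,160,420,280,5,"pics/s2.png")
for n,P in [("axle",[.64,-.0175,.045])]: print(n,(p(c,np.array(P))-[260,160])*5)
o=env.get_obs();print(o["position"],o["eef_rot"],o["contact_force"])
E
```

```text
time_s: 4.3
position: [0.6869, -0.0528, 0.225]
eef_rot: [1.519, 2.749, 0.002]
contact_force: [1.3, 3.0, 1.4]
gripper_width: -0.0001
axle [499.22154605 404.63873297]
[ 0.68698168 -0.05273046  0.2249502 ] [1.51897087e+00 2.74937900e+00 1.05396973e-03] [1.24914158 2.89746137 0.68678504]
```

View pics/s2.png

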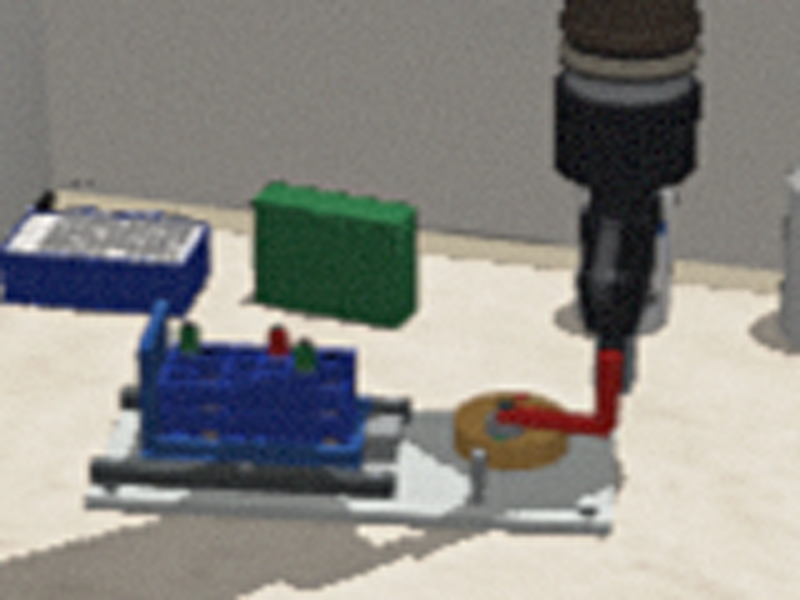

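The post, top at about crop (610,352), sits in front of the fingers. The lever has moved round and the force is about 3 N, as expected. I'll continue the sweep.

```bash
python3 -m crank '[[[-0.0054,-0.0062,0],[0,0,-8],1],[[-0.0062,-0.0054,0],[0,0,-8],1],[[-0.0069,-0.0045,0],[0,0,-8],1],[[-0.0074,-0.0035,0],[0,0,-8],1],[[-0.0079,-0.0025,0],[0,0,-8],1],[[-0.0081,-0.0013,0],[0,0,-8],1],[[-0.0082,-0.0002,0],[0,0,-8],1],[[-0.0082,0.001,0],[0,0,-8],1],[[0,0,0],[0,0,0],1],[[0,0,0],[0,0,0],1]]'
python3 -m crank '[[[-0.004,0.001,0],[0,0,-4],1],[[-0.004,0.0011,0],[0,0,-4],1],[[-0.0038,0.0015,0],[0,0,-4],1],[[-0.0038,0.0016,0],[0,0,-4],1],[[0,0,0],[0,0,0],1],[[0,0,0],[0,0,0],1],[[0,0,0],[0,0,0],1],[[0,0,0],[0,0,0],1],[[0,0,0],[0,0,0],1],[[0,0,0],[0,0,0],1]]'
python3 - <<'E'
from h import *
c=env.camera("scene"); crop(c,260,160,420,280,5,"pics/s3.png")
E
```

```text
time_s: 5.35
position: [0.6296, -0.0761, 0.2256]
eef_rot: [2.742, 1.528, 0.003]
contact_force: [4.6, -1.0, 0.2]
gripper_width: 0.0002
time_s: 6.35
position: [0.6141, -0.071, 0.2256]
eef_rot: [2.928, 1.131, 0.003]
contact_force: [5.1, -2.0, 1.2]
gripper_width: -0.0002
```

View pics/s3.png

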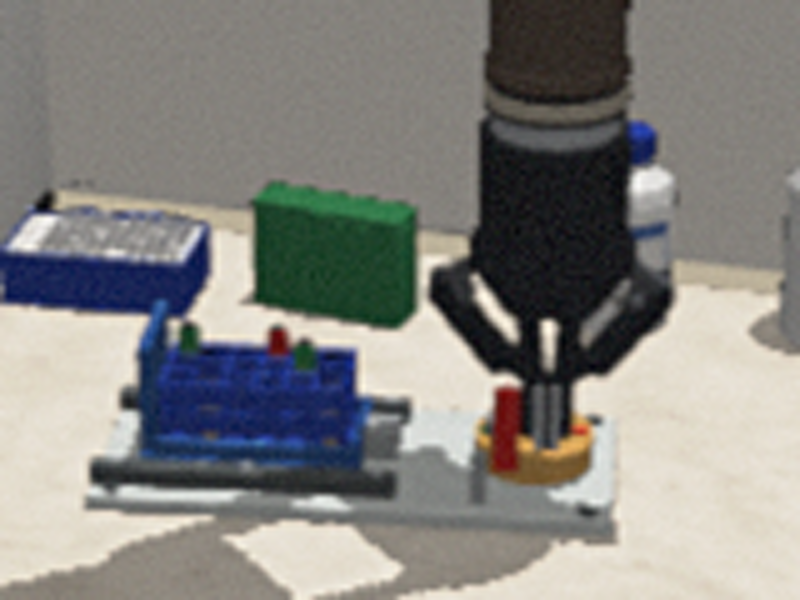

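The lever is near its stop, with the post at crop (507,430) and the stop pin at (478,480). The force is still only friction (5 N), so I'll push on in small steps.

```bash
python3 -m crank '[[[-0.001,0.0007,0],[0,0,0],1],[[-0.001,0.0008,0],[0,0,0],1],[[-0.001,0.0009,0],[0,0,0],1],[[-0.001,0.001,0],[0,0,0],1],[[-0.001,0.001,0],[0,0,0],1],[[-0.001,0.001,0],[0,0,0],1],[[0,0,0],[0,0,0],1],[[0,0,0],[0,0,0],1],[[0,0,0],[0,0,0],1],[[0,0,0],[0,0,0],1]]'
```

```text
time_s: 7.4
position: [0.61, -0.0676, 0.2259]
eef_rot: [2.921, 1.13, 0.012]
contact_force: [11.1, -9.5, -4.6]
gripper_width: -0.0001
```

```bash
python3 -m crank '[[[-0.0007,0.0008,0],[0,0,0],1],[[-0.0007,0.0008,0],[0,0,0],1],[[-0.0006,0.0008,0],[0,0,0],1],[[0,0,0],[0,0,0],1],[[0,0,0],[0,0,0],1],[[0,0,0],[0,0,0],1],[[0,0,0],[0,0,0],1],[[0,0,0],[0,0,0],1],[[0,0,0],[0,0,0],1],[[0,0,0],[0,0,0],1]]'
```

```text
time_s: 8.4
position: [0.6092, -0.0668, 0.2261]
eef_rot: [2.916, 1.129, 0.017]
contact_force: [14.9, -15.4, -8.8]
gripper_width: -0.0
```

The force rises with almost no motion, so the lever is at its stop. I'll back off, rise and move clear to look.

```bash
python3 -m crank '[[[0.007,-0.008,0],[0,0,0],1],[[0.007,-0.008,0],[0,0,0],1],[[0.007,-0.008,0],[0,0,0],1],[[0,0,0.02],[0,0,0],1],[[0,0,0.03],[0,0,0],1],[[0,0,0.03],[0,0,0],1],[[0,0,0.03],[0,0,0],1],[[0,0,0.02],[0,0,0],1],[[0,0,0],[0,0,0],1],[[0,0,0],[0,0,0],1]]'
python3 -m crank '[[[-0.04,0,0],[0,0,0],1],[[-0.04,0.01,0],[0,0,0],1],[[-0.04,0.025,0],[0,0,0],1],[[-0.04,0.03,0],[0,0,0],1],[[-0.04,0.04,0],[0,0,0],1],[[0,0.045,0],[0,0,0],1],[[0,0.045,0],[0,0,0],1],[[0,0,0],[0,0,0],1],[[0,0,0],[0,0,0],1],[[0,0,0],[0,0,0],1]]'
python3 - <<'E'
from h import *
c=env.camera("top"); crop(c,245,135,385,270,5,"pics/t3.png")
print(env.get_obs()["position"])
E
```

```text
time_s: 9.4
position: [0.6256, -0.0863, 0.3541]
eef_rot: [-2.931, -1.128, 0.002]
contact_force: [-1.1, -0.7, -0.7]
gripper_width: -0.0001
time_s: 10.4
position: [0.4301, 0.1033, 0.3534]
eef_rot: [-2.932, -1.127, 0.005]
contact_force: [-0.5, 0.1, 0.8]
gripper_width: 0.0002
[0.43030892 0.1029221  0.35365158]
```

View pics/t3.png

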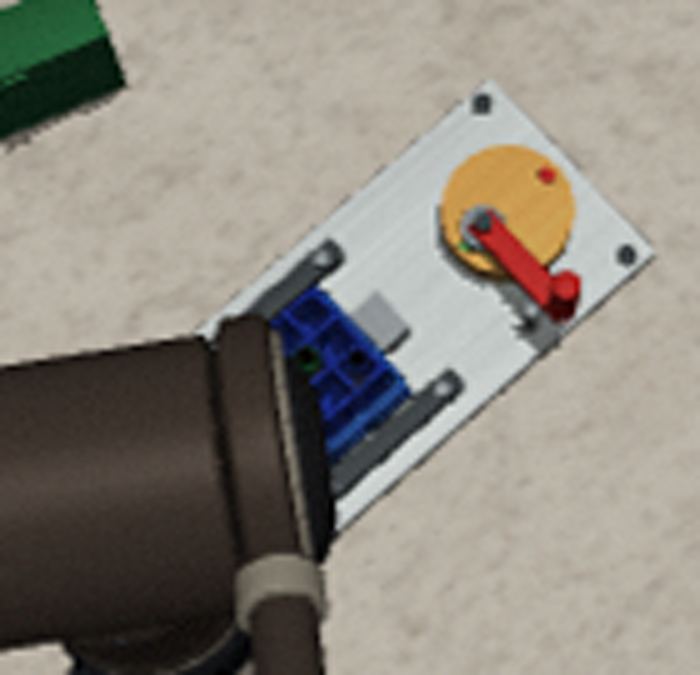

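```bash
python3 - <<'E'
from h import *
c=env.camera("top"); o=np.array([.57816,.05464]);ex=np.array([.65065,-.75938]);ey=np.array([.75938,.65065])
q=w(c,245+567/5,135+287/5,.082)[:2]-o; x,y=q@ex-.095,q@ey; print(x,y,"cam deg",np.degrees(np.arctan2(y,x))+90)
E
python3 -m crank '[[[0.02,0.02,0],[0,0,-1.5],1],[[0.02,0.02,0],[0,0,0],1],[[0.0135,0.022,0],[0,0,0],1],[[0,0,-0.02],[0,0,0],1],[[0,0,-0.03],[0,0,0],1],[[0,0,-0.03],[0,0,0],1],[[0,0,-0.03],[0,0,0],1],[[0,0,-0.0215],[0,0,0],1],[[0,0,0],[0,0,0],1],[[0,0,0],[0,0,0],1]]'
python3 - <<'E'
from h import *
c=env.camera("scene"); crop(c,260,160,420,280,5,"pics/s4.png")
E
```

```text
-0.00031399876118440306 -0.05484363536756809 cam deg -0.32803454939647736
time_s: 11.5
position: [0.4844, 0.1649, 0.223]
eef_rot: [-2.948, -1.086, 0.002]
contact_force: [1.1, -0.1, 0.4]
gripper_width: -0.0003
```

View pics/s4.png

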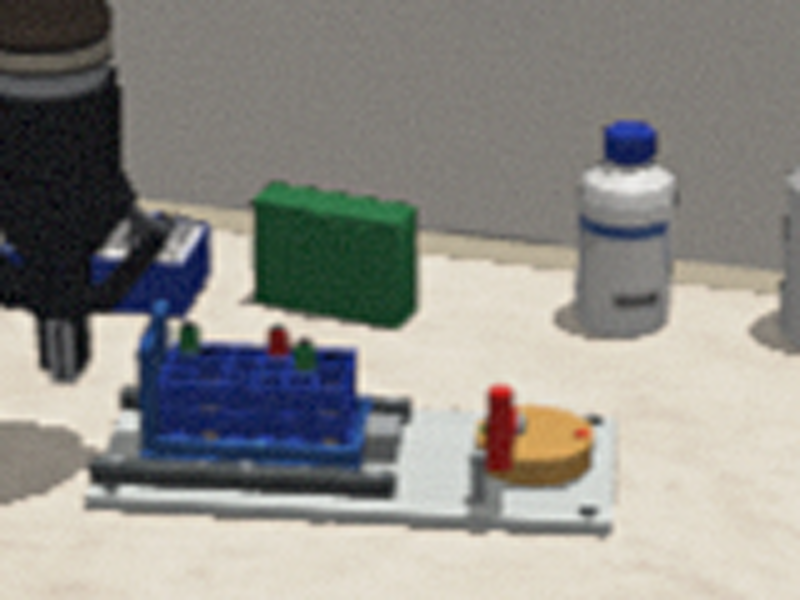

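The cam measures -0.3° with the lever on its stop pin, and the fingers stand at crop (65,380) behind the plate. Now I'll push the slide.

```bash
python3 -m crank '[[[0.0039,-0.0046,0],[0,0,0],1],[[0.0039,-0.0046,0],[0,0,0],1],[[0.0039,-0.0046,0],[0,0,0],1],[[0.0039,-0.0046,0],[0,0,0],1],[[0.0039,-0.0046,0],[0,0,0],1],[[0.0039,-0.0045,0],[0,0,0],1],[[0.0039,-0.0045,0],[0,0,0],1],[[0.0039,-0.0045,0],[0,0,0],1],[[0,0,0],[0,0,0],1],[[0,0,0],[0,0,0],1]]'
python3 -m crank '[[[0.0026,-0.003,0],[0,0,0],1],[[0.0026,-0.003,0],[0,0,0],1],[[0.0026,-0.003,0],[0,0,0],1],[[0.0026,-0.003,0],[0,0,0],1],[[0,0,0],[0,0,0],1],[[0,0,0],[0,0,0],1],[[0,0,0],[0,0,0],1],[[0,0,0],[0,0,0],1],[[0,0,0],[0,0,0],1],[[0,0,0],[0,0,0],1]]'
```

```text
time_s: 12.55
position: [0.5154, 0.1291, 0.223]
eef_rot: [2.946, 1.088, 0.0]
contact_force: [0.1, 0.3, -0.0]
gripper_width: 0.0
time_s: 13.55
position: [0.5257, 0.1175, 0.2232]
eef_rot: [2.947, 1.089, 0.0]
contact_force: [-0.4, 0.1, 0.1]
gripper_width: 0.0001
```

Run:
```python
from h import *
c=env.camera("scene"); crop(c,260,160,420,280,5,"pics/s5.png")
```

```text
(no output)
```

View pics/s5.png

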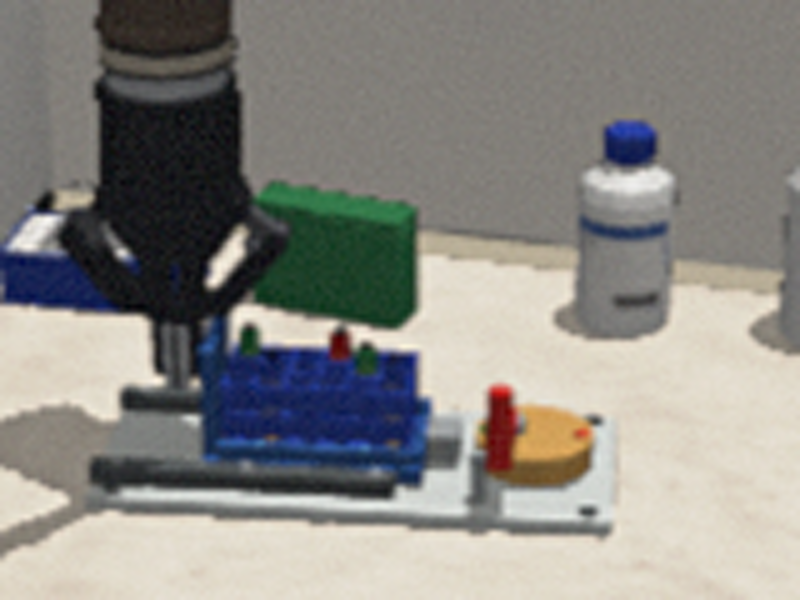

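The slide has moved about 62 px (roughly 30 mm), the lever is still on its stop, and the nose is closing on the cam. I'll finish gently.

```bash
python3 -m crank '[[[0.0013,-0.0015,0],[0,0,0],1],[[0.0013,-0.0015,0],[0,0,0],1],[[0.0013,-0.0015,0],[0,0,0],1],[[0.0007,-0.0008,0],[0,0,0],1],[[0.0007,-0.0008,0],[0,0,0],1],[[0.0007,-0.0008,0],[0,0,0],1],[[0.0007,-0.0008,0],[0,0,0],1],[[0,0,0],[0,0,0],1],[[0,0,0],[0,0,0],1],[[0,0,0],[0,0,0],1]]'
```

```text
time_s: 14.6
position: [0.531, 0.1114, 0.2232]
eef_rot: [-2.943, -1.085, 0.005]
contact_force: [-6.0, 9.3, 4.8]
gripper_width: 0.0002
```

```bash
python3 -m crank '[[[0.0007,-0.0008,0],[0,0,0],1],[[0.0007,-0.0008,0],[0,0,0],1],[[0.0006,-0.0007,0],[0,0,0],1],[[0,0,0],[0,0,0],1],[[0,0,0],[0,0,0],1],[[0,0,0],[0,0,0],1],[[0,0,0],[0,0,0],1],[[0,0,0],[0,0,0],1],[[0,0,0],[0,0,0],1],[[0,0,0],[0,0,0],1]]'
```

```text
time_s: 15.6
position: [0.5317, 0.1107, 0.2232]
eef_rot: [-2.94, -1.082, 0.009]
contact_force: [-10.6, 16.0, 9.1]
gripper_width: 0.0001
```

The force rose to 19 N for only about 1 mm of motion, so the slide is at its end stop. I'll retreat straight back, rise and check.

```bash
python3 -m crank '[[[-0.006,0.007,0],[0,0,0],1],[[-0.01,0.0115,0],[0,0,0],1],[[-0.01,0.0115,0],[0,0,0],1],[[-0.01,0.0115,0],[0,0,0],1],[[0,0,0.03],[0,0,0],1],[[0,0,0.03],[0,0,0],1],[[0,0,0.04],[0,0,0],1],[[0,0,0.04],[0,0,0],1],[[-0.04,0,0],[0,0,0],1],[[-0.03,0,0],[0,0,0],1]]'
python3 -m crank '[[[-0.03,0.03,0],[0,0,0],1],[[-0.03,0.04,0],[0,0,0],1],[[-0.02,0.045,0],[0,0,0],1],[[-0.02,0.045,0],[0,0,0],1],[[0,0.045,0],[0,0,0],1],[[0,0.045,0],[0,0,0],1],[[0,0,0],[0,0,0],1],[[0,0,0],[0,0,0],1],[[0,0,0],[0,0,0],1],[[0,0,0],[0,0,0],1]]'
python3 - <<'E'
from h import *
c=env.camera("top"); a=cv2.resize(c["color"][135:270,245:385],None,fx=5,fy=5,interpolation=cv2.INTER_CUBIC)[:600]
cv2.imwrite("pics/t6.png",a[...,::-1]); crop(env.camera("scene"),260,160,420,280,5,"pics/s6.png")
E
```

```text
time_s: 16.6
position: [0.4274, 0.1494, 0.3648]
eef_rot: [2.947, 1.088, 0.005]
contact_force: [-1.4, -0.5, 0.1]
gripper_width: -0.0
time_s: 17.6
position: [0.3282, 0.3977, 0.3629]
eef_rot: [2.947, 1.087, -0.001]
contact_force: [-0.3, 0.2, -0.8]
gripper_width: 0.0001
```

View pics/t6.png

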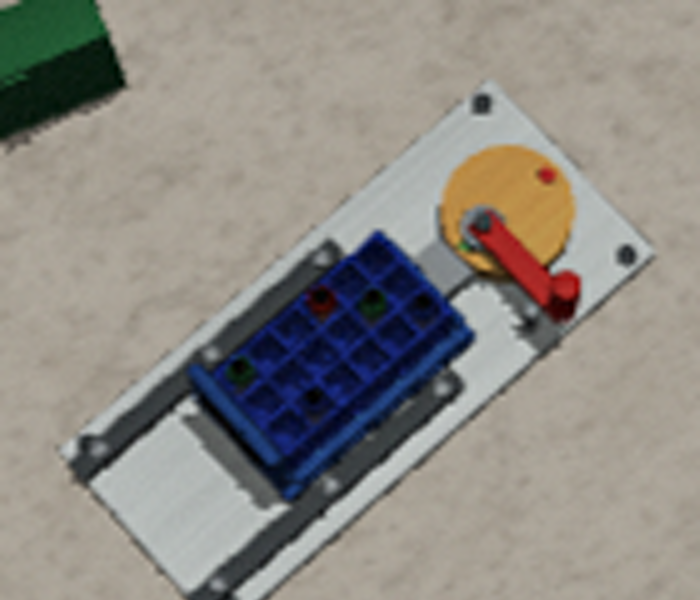

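View pics/s6.png

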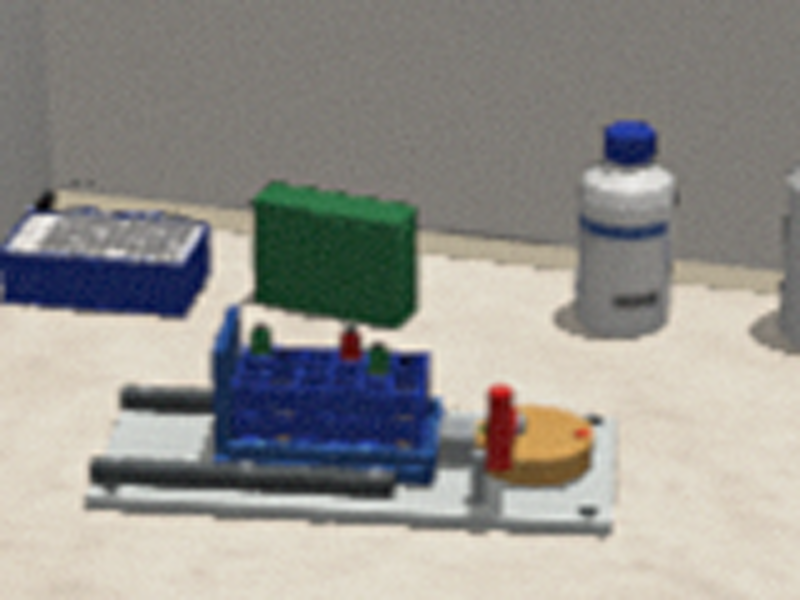

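The plate's left top corner moved from (127,428) to about (196,370), the nose meets the cam rim, and the lever has not moved from its stop. I'll compute the travel and hand in.

Run:
```python
from h import *
c=env.camera("top"); f=lambda u,v:w(c,245+u/5,135+v/5,.084)[:2]
print("plate",np.linalg.norm(f(196,370)-f(127,428)),"vials",[np.linalg.norm(f(*a)-f(*b)) for a,b in[((321,300),(256,358)),((373,304),(307,362)),((242,371),(176,428))]])
env.finish_job()
```

```text
plate 0.0404297490975617 vials [np.float64(0.03946174643594183), np.float64(0.03981270419212713), np.float64(0.03915410756393453)]
the job is handed in; nothing more can be done
```

The job is done in the order asked and handed in at about 18 s of robot time.

- **Cam:** I swept the red lever clockwise with the closed fingertips until it met its stop, where the force rose to about 23 N with under 1.5 mm of motion. Before I touched the slide, the camera put the cam at -0.3°, with the green dot facing the nose.
- **Slide:** I then pushed the blue slide by its rear plate until the force rose to about 21 N at the end stop. In the image the plate moved 40.4 mm and the vials 39 to 40 mm, against the 40 mm expected. These readings agree to about 1 mm.
- **End state:** In the last pictures the lever is still on its stop, the nose is at the cam rim, and the rack sits in the slide. The arm was clear and touching nothing at hand-in.
- **Bystanders:** The green slide box and the tip box look unmoved in the last pictures. I did not look again at the specimen cup, timer and marker pen, but the arm's low moves were only at the dock.

No check failed.

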